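# Press the cap mat onto a deep-well plate

## Task

The cap mat on the tall deep-well plate still stands proud. Slide that plate along the bench into the sealing press until it meets the back stop, then bring the press's lever all the way down, keep it down for about a second so that the mat is pressed flush, and ease the lever slowly back up to its rest without letting it fly. Leave the plate sitting in the press, and do not disturb the low plate, the bottle or the tube rack.

Things in the scene. Friction and masses are not known exactly. Their poses are not given: they have to be found in the camera images.
- press: Grey hand-lever press fixed to the bench. Origin: on the bench at the centre of its loading lane; +x points into the press (away from its mouth), +y left as seen from the mouth, z up. Plates slide on the bench between two steel rails 18 mm high, inner faces at y = +-47.5 mm, x -50 to +65 mm; the mouth flares out to y = +-72 mm at x = -77 mm.
- head (a point): Centre of the front face of the press's head (axes as press), 170 mm up at press x = -25 mm. The head spans y +-30, z 140 to 200 mm; the column behind it spans x 95 to 155, y +-30, 250 mm high. Under the head hangs a steel press plate, 80 (x) x 78 x 14 mm, centred over the press origin, its underside 80 mm up at rest.
- seat (a point): Point at the press's origin, axes as press: the centre of the tall plate's underside lies here, within a few mm, when the plate is seated against the back stop (a steel bar 30 mm high with its face at press x = +64.5 mm).
- lever (a joint): Lever angle in rad: 0 at rest (lever slopes up by 30 degrees towards the mouth), about 0.99 when fully down on a plate (stop at 1.0). A spring drives it back up to 0; at the grip it takes 5 N at the top and about 17 N at the bottom.
- grip (a point): Middle of the lever's round black grip, 24 mm diameter, 115 mm long, parallel to press y, on the right (-y) of the press at press y = -145 mm (lever arm at y = -85). It swings about an axis along y at press x = +80, z = 175 mm, radius 180 mm: at rest x = -76, z = 265 mm; fully down x = -80, z = 93 mm.
- plate: Tall white deep-well plate, 127.4 mm long (own x) by 85.5 mm wide (own y) by 44 mm high, with a grey cap mat (120 x 78 mm) standing 8 mm proud on top. Origin: centre of its underside. About 0.4 kg. Its long axis goes along the lane, either end first.
- mat (a joint): How far the cap mat is pressed into the tall plate, in m: 0 as it starts, 0.0075 fully flush. Takes about 25 N.
- low_plate: Bystander: low plate with lid, 127 x 86 mm and 17 mm high, origin at the centre of its underside.
- amber_bottle: Bystander: upright amber bottle with red cap, 84 mm diameter, 170 mm high, origin at the centre of its underside.
- tube_rack: Bystander: white rack with blue-capped tubes, 160 (own x) x 75 x 87 mm high, origin at the centre of its underside.

How it is judged:
By the outcome, as a careful person would: the job done as asked, in the order asked, and still so for the second after the job is handed in, with the robot touching nothing.
It also fails if it takes over 69 s, if anything falls off the work surface, if the arm or the gripper's body presses on something with over 40 N, if the wrist force passes 120 N, or if a joint passes its speed limit or range.

## Robot

A 6-joint arm with a two-finger parallel gripper is mounted at the origin on the work surface. World frame = base frame: x ahead of the robot, y to its left, z up, the work surface at z = 0. Lengths are in m, angles in rad, forces in N, time in s.
With the tool pointing down it reaches from about 0.375 to 0.75 m from the base axis. Payload 9 kg.
Tool frame: the origin (TCP) lies between the finger pads; the fingertips stand 19 mm ahead of it and the grasp point (between the pads) is the TCP; z points along the fingers, y is the line along which they close (so a half turn about z gives the same grasp; the last joint's range is limited). The gripper opens to 85 mm and grips with 20 to 120 N. Pads are 22 mm wide; open, the fingers measure 114 mm over their backs; the gripper's body (76 mm by 85 mm) begins 54 mm behind the grasp point. The pads swing forward as they close: fully open they stand 13 mm farther back than shut.
Start: joints at [1.03, 0.104, 0.097, 1.564, 0, 1.353], TCP at [0.19, 0.569, 0.25] pointing down, gripper open.
Joint ranges: [-2.99, 2.99], [-0.84, 1.86], [-1.1, 1.16], [-1.84, 2.11], [-1.51, 1.56], [-3.14, 3.14]. Speed limits (rad/s): [2.22, 2.22, 2.57, 3.14, 3.14, 3.14].

## Interface

Orientations are given as a 3x3 rotation matrix whose columns are the frame's x, y, z axes.
In Python, from station import robot gives the robot as it stands.
- The arm moves only by the tool arm_command, never from a script. Its argument "series" is a list of rows, each an object with "offset": the shift along the tool's x, y, z in units of 40 mm (1.0 is 40 mm), a list of three; "yaw": the turn about the tool's z in rad; "hand": the finger opening in mm, from 0 to 85.4. A call has 1 to 20 rows; each row is the pose to reach, as a shift and turn from the pose commanded when the call began, along the tool's axes at that moment; what a row does not reach only later rows make up. A row lasts 1/8 s, in which the tool goes at most 62.5 mm and 10.7 degrees, less where a joint would pass 70% of its speed; a pose out of reach is approached as far as the arm can. A call with a gripper value outside its range is refused whole. The fingers move at their own pace and stop on an object; the grip force is fixed at half the most. Time passes only in rows, so rows that repeat a pose let the fingers close. It gives the time, the measured TCP pose, the force, the opening and the grip force at its end, in the units of the state.
- robot.observe(): the state, without advancing time (a new reading comes with each control period).
- robot.camera(name): name is "scene" or "top" or "wrist"; returns (picture, depth): 400x640x3 uint8, red, green, blue; 400x640 float32, m along the optical axis (not along the pixel's ray), 0 where there is no reading.
- robot.camera_params(name): a dict with "intrinsics" (3x3 intrinsics, pixels), "rvec" (rotation vector, rad) and "tvec" (3), from world to camera coordinates, as OpenCV has them; the wrist camera has in their place "T_tool_cam" (4x4, takes a point from camera to tool coordinates, whose origin is the TCP and whose axes are the flange's). Camera axes: x right, y down, z forward; pixel columns grow to the right and rows downward; lengths in m; the calibration is good to about 2 mm. A picture is of the moment at which its call begins: read the wrist's pose just before it. camera_params takes no time and is no camera call.
- robot.hand_in(): hands the job in; it is judged then, once.
The state is a dict: "time_s": time; "joints": joint angles; "qvel": joint speeds; "effort": joint torques, N m; "eef_pos": TCP position; "tcp_rot": TCP orientation; "contact_force": force on the tool from outside, world axes, zero at the start; "moment": the same for the moment, N m; "opening": finger opening in m; "finger_force": force on a finger pad.
Only numpy, scipy, OpenCV 4.12 (cv2) and the standard library are available. Lean on these libraries where they do the work, as an engineer would, in place of code of your own. Each camera call takes 0.05 s, during which the arm holds its last target. There are 200 camera calls.

## Working session

There is one attempt and no reset: what is moved stays moved. The work goes in short steps, Python scripts to look and compute and a tool call to move; the robot and the scene stay as the last step left them, time stands still between calls to the robot, and variables do not carry over. Pictures are saved under pics/ and viewed, at most 11 in all, crops included, and the job is handed in when it is done.

Besides the shell and the picture viewer there is one more tool, called after "Call:" as name([rows], argument=value, ...), one row to a line, values as JSON. arm_command: Moves the arm, as the interface text tells. Its arguments: {"type":"object","properties":{"series":{"type":"array","items":{"type":"object","properties":{"offset":{"type":"array","items":{"type":"number"}},"yaw":{"type":"number"},"hand":{"type":"number"}}}}},"required":["series"]}

```bash
mkdir -p pics; ls
cat > h.py <<'E'
import numpy as np,cv2
from station import robot
def cam(n):
    p=robot.camera_params(n);K=np.array(p["intrinsics"]);R=cv2.Rodrigues(np.array(p["rvec"],float))[0];t=np.array(p["tvec"],float).ravel();return K,R,t
def cloud(n,d):
    K,R,t=cam(n);v,u=np.indices(d.shape)
    P=np.stack([(u-K[0,2])/K[0,0]*d,(v-K[1,2])/K[1,1]*d,d],-1)
    W=(P-t)@R; W[d<=0]=np.nan; return W
E
python3 - <<'E'
from h import *
print(robot.observe())
for n in("top","scene"):
    im,d=robot.camera(n);np.savez(f"{n}0.npz",im=im,d=d);cv2.imwrite(f"pics/{n}0.png",im[:,:,::-1])
    K,R,t=cam(n);print(n,K,-R.T@t,R[2])
E
```

```text
pics
{'time_s': 0.0, 'joints': array([1.03031262e+00, 1.04655081e-01, 9.64574880e-02, 1.56389213e+00,
       4.12256684e-06, 1.35307631e+00]), 'qvel': array([-0.00076504,  0.00017949,  0.00044788, -0.00116376, -0.00022732,
       -0.00018912]), 'effort': array([ 2.44034854e-03, -5.56924009e+01,  5.03656125e+01,  1.66982878e-02,
       -2.86232416e-04, -4.20207869e-09]), 'eef_pos': array([0.19015278, 0.56874764, 0.24954171]), 'tcp_rot': array([[-9.48362336e-01,  3.17188324e-01, -6.69051813e-04],
       [ 3.17188903e-01,  9.48361732e-01, -1.10691212e-03],
       [ 2.83403535e-04, -1.26196958e-03, -9.99999164e-01]]), 'contact_force': array([ 1.03944587, -0.49620934, -0.80240333]), 'moment': array([ 0.02203787, -0.01679675, -0.03125604]), 'finger_force': 0.0, 'opening': 0.08545201117606788}
top [[449.63192531   0.         318.52894813]
 [  0.         449.63192531 199.45340095]
 [  0.           0.           1.        ]] [ 0.57510757 -0.03596836  1.30721931] [ 0.07405021 -0.00444088 -0.99724463]
scene [[483.30802122   0.         329.0335003 ]
 [  0.         483.30802122 191.78466802]
 [  0.           0.           1.        ]] [1.17886761 0.47075145 0.72983992] [-0.58800706 -0.53032759 -0.61073755]
```

View pics/top0.png

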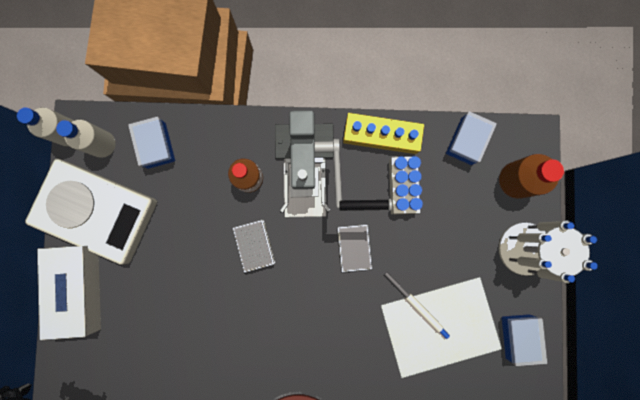

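View pics/scene0.png

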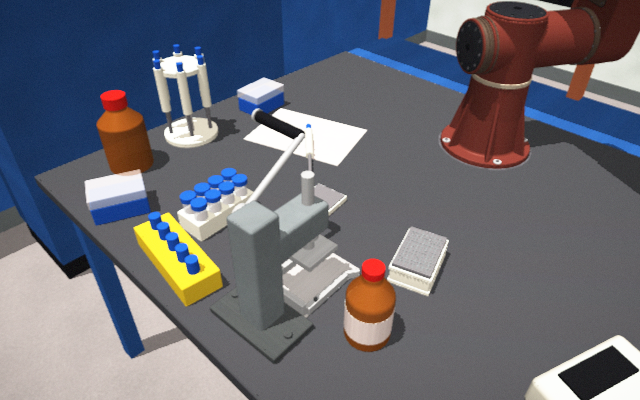

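Top view: tall plate at (253,246), low plate (355,248), press mouth around (303,210) facing the robot, head at (302,175), column top at (302,122), grip at (365,205), tube rack (405,185) right beside the grip, bottle at (243,177).

Run:
```python
from h import *
Z=np.load("top0.npz");im,d=Z["im"],Z["d"];W=cloud("top",d)
def box(name,u0,u1,v0,v1,zlo,zhi):
    m=np.zeros(d.shape,bool);m[v0:v1,u0:u1]=1
    m&=(W[...,2]>zlo)&(W[...,2]<zhi);P=W[m]
    r=cv2.minAreaRect(P[:,:2].astype(np.float32)*1000)
    print(name,m.sum(),"z med",np.median(P[:,2]).round(4),"rect",np.round(r[0],1),np.round(r[1],1),round(r[2],1),"x",np.percentile(P[:,0],[1,99]).round(3),"y",np.percentile(P[:,1],[1,99]).round(3),"zmax",P[:,2].max().round(3))
box("tall top",225,285,210,280,.042,.065)
box("tall mat",225,285,210,280,.047,.065)
box("low",335,375,222,275,.008,.03)
box("bottle",225,270,150,200,.1,.2)
box("bottlecap",225,270,150,200,.155,.2)
box("rack",386,430,150,220,.03,.1)
box("column",280,325,100,150,.235,.27)
box("column",280,325,100,180,.13,.23)
box("rails",275,335,180,225,.008,.03)
box("grip",342,386,195,215,.2,.3)
for v in range(180,225,4): print(v,[(int(1000*W[v,u,0]),int(1000*W[v,u,1]),int(1000*W[v,u,2])) for u in range(280,332,5)])
for n,r in(("press",(90,225,260,430)),("pl",(210,285,225,380))):
    c=im[r[0]:r[1],r[2]:r[3]];cv2.imwrite(f"pics/{n}.png",cv2.resize(c[:,:,::-1],None,fx=4.4,fy=4.4,interpolation=cv2.INTER_CUBIC))
```

```text
tall top 1353 z med 0.0511 rect [534.5 137.9] [127.   86.2] 16.8 x [0.47  0.598] y [0.086 0.188] zmax 0.058
tall mat 1186 z med 0.0515 rect [534.8 137. ] [125.   81.3] 16.5 x [0.473 0.595] y [0.088 0.186] zmax 0.058
low 1316 z med 0.0161 rect [ 537.4 -148.1] [131.1  86. ] 6.9 x [0.472 0.599] y [-0.194 -0.103] zmax 0.024
bottle 740 z med 0.1243 rect [729.6 163.5] [80.8 81.9] 65.3 x [0.69  0.767] y [0.125 0.201] zmax 0.176
bottlecap 179 z med 0.1691 rect [729.2 164.2] [36.6 35.7] 8.0 x [0.711 0.747] y [0.146 0.181] zmax 0.176
rack 1635 z med 0.084 rect [ 728.2 -285. ] [182.1  81.3] 0.2 x [0.64  0.817] y [-0.321 -0.246] zmax 0.093
column 618 z med 0.2484 rect [836.4   6.8] [59.6 57.8] 1.7 x [0.807 0.866] y [-0.023  0.036] zmax 0.256
column 1064 z med 0.1987 rect [766.1 -10.4] [123.2  84.1] 2.6 x [0.707 0.809] y [-0.051  0.031] zmax 0.23
rails 272 z med 0.0168 rect [ 6.829e+02 -2.000e-01] [ 90.2 140.6] 2.9 x [0.637 0.727] y [-0.07   0.065] zmax 0.024
grip 453 z med 0.2741 rect [ 642.5 -145.1] [ 23.6 100.9] 1.7 x [0.63  0.655] y [-0.194 -0.095] zmax 0.281
180 [(725, 72, 1), (724, 56, 18),
[... 1320 characters left out ...]
-61, 6), (648, -76, -4)]
212 [(632, 69, 1), (632, 54, 0), (633, 39, 1), (633, 25, -2), (634, 11, -1), (634, -3, 0), (634, -18, 3), (634, -32, 6), (635, -47, 3), (636, -61, 0), (636, -76, -1)]
216 [(620, 68, 0), (621, 54, -1), (621, 39, 1), (622, 25, -5), (622, 10, 3), (622, -3, -1), (623, -18, 4), (623, -32, -4), (624, -47, 0), (624, -62, -2), (625, -76, -2)]
220 [(609, 68, -3), (609, 53, 0), (609, 39, -1), (610, 24, -1), (610, 10, 2), (611, -4, -1), (611, -18, -1), (612, -33, 0), (612, -47, -2), (612, -62, -1), (613, -76, -2)]
224 [(597, 67, 0), (597, 53, 1), (598, 38, 0), (598, 24, -4), (599, 9, -1), (599, -4, -4), (600, -19, -1), (600, -33, 2), (600, -48, 0), (601, -62, 3), (601, -77, 1)]
```

View pics/press.png

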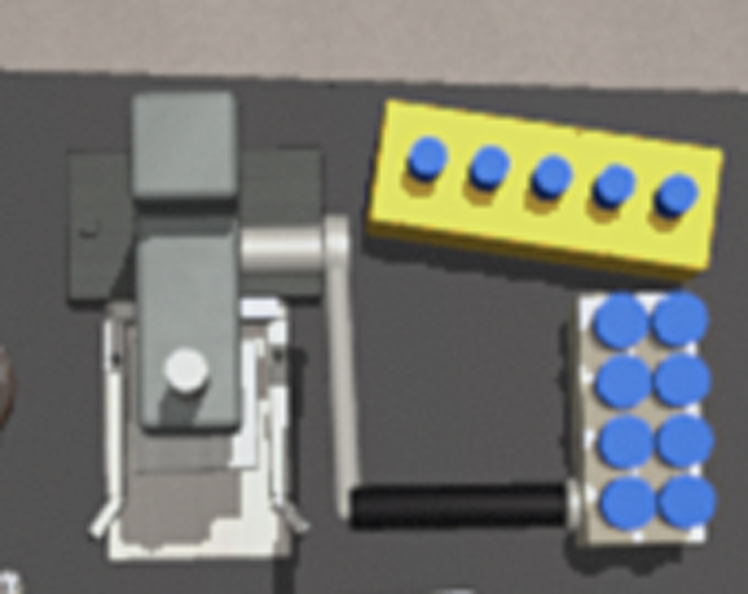

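Close-up: press lane between white rails (115–285 px), grip bar from (350,505) to (567,505), its outer end clear of the rack. I'll refine the press yaw with line fits.

Run:
```python
from h import *
Z=np.load("top0.npz");im,d=Z["im"],Z["d"];W=cloud("top",d)
def pts(u0,u1,v0,v1,zlo,zhi):
    m=np.zeros(d.shape,bool);m[v0:v1,u0:u1]=1
    return W[m&(W[...,2]>zlo)&(W[...,2]<zhi)]
def line(n,P):
    vx,vy,x,y=cv2.fitLine((P[:,:2]*1000).astype(np.float32),cv2.DIST_HUBER,0,.01,.01).ravel()
    print(n,len(P),"ang",round(float(np.degrees(np.arctan2(vy,vx))),2),"pt",x.round(1),y.round(1),"ymin/max",P[:,1].min().round(3),P[:,1].max().round(3))
line("grip",pts(342,392,195,215,.255,.285))
line("railL",pts(278,290,178,208,.012,.03)); line("railR",pts(322,336,184,208,.012,.03))
P=pts(225,285,210,280,.042,.065);line("plate",P)
P=pts(280,325,100,150,.244,.256);print(P.mean(0),[np.round(a,1) for a in cv2.minAreaRect((P[:,:2]*1000).astype(np.float32))[:2]])
P=pts(284,320,150,186,.192,.204);r=cv2.minAreaRect((P[:,:2]*1000).astype(np.float32));print("head",r);line("head",P)
P=pts(280,325,186,200,.085,.1);print("pp y",P[:,1].min(),P[:,1].max(),P[:,0].min())
m=pts(386,430,150,225,.03,.1);print("rack",m.min(0),m.max(0))
```

```text
grip 517 ang -87.91 pt 642.5 -151.3 ymin/max -0.208 -0.095
railL 132 ang 0.87 pt 688.2 53.1 ymin/max 0.046 0.062
railR 85 ang 5.13 pt 683.7 -55.9 ymin/max -0.067 -0.05
plate 1353 ang 18.84 pt 534.6 136.9 ymin/max 0.08 0.195
[0.83654613 0.00572708 0.24854746] [array([836.6,   6.6]), array([58.7, 57.6])]
head ((736.380859375, 1.27630615234375), (88.99491882324219, 57.61182403564453), 1.988457202911377)
head 759 ang 5.91 pt 740.9 0.7 ymin/max -0.029 0.031
pp y -0.0396751962497926 0.03730614047041427 0.6723386741872273
rack [ 0.63708484 -0.32599396  0.0302534 ] [ 0.81926405 -0.24402077  0.09300979]
```

Call:
arm_command([
  {"offset": [-1.4,-0.65,0],"yaw": 0.16,"hand": 80},
  {"offset": [-2.8,-1.3,0],"yaw": 0.32,"hand": 80},
  {"offset": [-4.2,-1.95,0],"yaw": 0.48,"hand": 80},
  {"offset": [-5.6,-2.6,0],"yaw": 0.64,"hand": 80},
  {"offset": [-7.0,-3.3,0],"yaw": 0.8,"hand": 80},
  {"offset": [-8.4,-3.95,0],"yaw": 0.96,"hand": 80},
  {"offset": [-9.8,-4.6,0],"yaw": 1.1,"hand": 80},
  {"offset": [-10.95,-5.15,0],"yaw": 1.213,"hand": 80},
  {"offset": [-10.95,-5.15,1.3],"yaw": 1.213,"hand": 80},
  {"offset": [-10.95,-5.15,2.6],"yaw": 1.213,"hand": 80},
  {"offset": [-10.95,-5.15,3.9],"yaw": 1.213,"hand": 80},
  {"offset": [-10.95,-5.15,5.0],"yaw": 1.213,"hand": 80},
  {"offset": [-10.95,-5.15,5.3],"yaw": 1.213,"hand": 80},
  {"offset": [-10.95,-5.15,5.3],"yaw": 1.213,"hand": 80},
  {"offset": [-10.95,-5.15,5.3],"yaw": 1.213,"hand": 80},
])

```text
time_s: 1.98
eef_pos: [0.5419, 0.2351, 0.0407]
tcp_rot: [[-0.035, 0.999, 0.003], [0.999, 0.035, 0.001], [0.001, 0.003, -1.0]]
contact_force: [0.8, -0.6, 0.4]
opening: 0.08
finger_force: 0.0
```

Call:
arm_command([
  {"offset": [-0.35,0,0.2],"yaw": 0,"hand": 80},
  {"offset": [-0.7,0,0.2],"yaw": 0,"hand": 80},
  {"offset": [-1.05,0,0.2],"yaw": 0,"hand": 80},
  {"offset": [-1.4,0,0.2],"yaw": 0,"hand": 80},
  {"offset": [-1.7,0,0.2],"yaw": 0,"hand": 80},
  {"offset": [-2.0,0,0.2],"yaw": 0,"hand": 80},
  {"offset": [-2.3,0,0.2],"yaw": 0,"hand": 80},
  {"offset": [-2.6,0,0.2],"yaw": 0,"hand": 80},
  {"offset": [-2.9,0,0.2],"yaw": 0,"hand": 80},
  {"offset": [-3.2,0,0.2],"yaw": 0,"hand": 80},
  {"offset": [-3.5,0,0.2],"yaw": 0,"hand": 80},
  {"offset": [-3.8,0,0.2],"yaw": 0,"hand": 80},
  {"offset": [-4.1,0,0.2],"yaw": 0,"hand": 80},
  {"offset": [-4.3,0,0.2],"yaw": 0,"hand": 80},
  {"offset": [-4.45,0,0.2],"yaw": 0,"hand": 80},
  {"offset": [-4.5,0,0.2],"yaw": 0,"hand": 80},
  {"offset": [-4.5,0,0.2],"yaw": 0,"hand": 80},
])

```text
time_s: 4.1
eef_pos: [0.5465, 0.0545, 0.0301]
tcp_rot: [[-0.035, 0.999, -0.0], [0.999, 0.035, -0.001], [-0.001, -0.0, -1.0]]
contact_force: [0.0, -0.8, -0.0]
opening: 0.0798
finger_force: 0.0
```

```bash
cat >> h.py <<'E'
def look(name):
    im,d=robot.camera("top");cv2.imwrite(f"pics/{name}.png",cv2.resize(im[90:300,200:440,::-1],None,fx=2.5,fy=2.5))
    W=cloud("top",d);return im,d,W
E
python3 - <<'E'
from h import *
im,d,W=look("t1");s=robot.observe();print(s["eef_pos"],s["contact_force"])
im,d=robot.camera("scene");cv2.imwrite("pics/s1.png",im[:,:,::-1]);W=cloud("scene",d);np.savez("s1.npz",im=im,d=d,W=W)
E
```

```text
[0.54644507 0.05459228 0.0299857 ] [-0.18319666 -0.0382069   0.83858227]
```

View pics/t1.png

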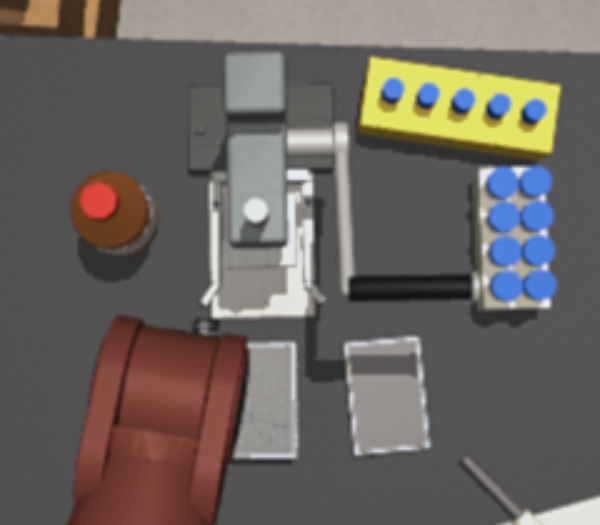

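Top view: plate is aligned with the lane (right edge near col 297, rows 342–460), the wide red wrist link covers its left side; bystanders untouched. Checking wrist height in the scene view against the head.

View pics/s1.png

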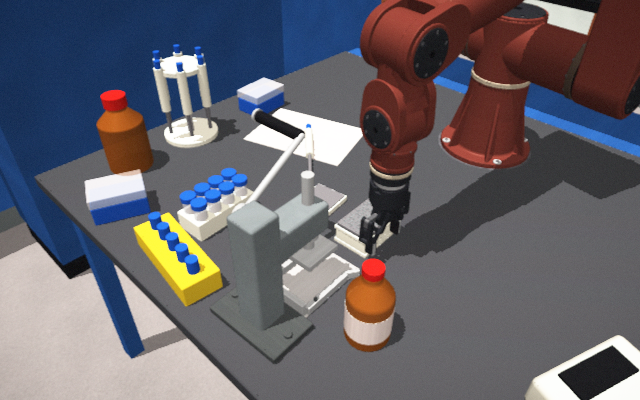

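Run:
```python
from h import *
Z=np.load("s1.npz");im=Z["im"].astype(int);W=Z["W"]
red=(im[...,0]>60)&(im[...,0]>1.6*im[...,1])&(im[...,0]<200)
near=(np.hypot(W[...,0]-.546,W[...,1]-.054)<.13)&(W[...,2]>.03)
for a in np.arange(.05,.5,.02):
    m=near&(W[...,2]>a)&(W[...,2]<a+.02)&(W[...,1]>-.1)
    if m.sum()>3: P=W[m];print(round(a,2),m.sum(),"x",P[:,0].min().round(3),P[:,0].max().round(3),"y",P[:,1].min().round(3),P[:,1].max().round(3))
T=cloud("top",robot.camera("top")[1])
m=(T[...,2]>.042)&(T[...,2]<.062)&(T[...,0]>.4)&(T[...,0]<.66)&(T[...,1]<.08)&(T[...,1]>-.09)
P=T[m];print("plate",np.percentile(P,[1,99],axis=0).round(3))
for lo in(.48,.5,.52,.54,.56,.58): 
    q=P[(P[:,0]>lo)&(P[:,0]<lo+.02)];print(lo,q[:,1].min().round(4))
```

```text
0.05 666 x 0.481 0.616 y -0.039 0.071
0.07 259 x 0.472 0.619 y 0.046 0.075
0.09 270 x 0.476 0.674 y 0.031 0.077
0.11 351 x 0.479 0.618 y 0.045 0.077
0.13 191 x 0.529 0.586 y 0.029 0.094
0.15 307 x 0.526 0.585 y 0.027 0.095
0.17 435 x 0.522 0.586 y 0.024 0.094
0.19 229 x 0.528 0.587 y 0.026 0.096
0.21 347 x 0.53 0.589 y 0.023 0.097
0.23 430 x 0.52 0.588 y 0.022 0.097
0.25 335 x 0.529 0.592 y 0.027 0.099
0.27 444 x 0.509 0.6 y 0.012 0.101
0.29 592 x 0.509 0.601 y 0.005 0.109
0.31 797 x 0.508 0.602 y 0.002 0.109
0.33 831 x 0.509 0.601 y 0.005 0.108
0.35 866 x 0.508 0.599 y 0.007 0.106
0.37 858 x 0.506 0.598 y 0.011 0.104
0.39 560 x 0.522 0.597 y 0.021 0.109
0.41 810 x 0.482 0.6 y 0.002 0.116
0.43 1152 x 0.467 0.607 y -0.0 0.118
0.45 1480 x 0.435 0.607 y -0.0 0.121
0.47 1767 x 0.436 0.605 y -0.0 0.127
0.49 2197 x 0.437 0.591 y 0.002 0.128
plate [[ 0.466 -0.043  0.043]
 [ 0.59   0.018  0.057]]
0.48 -0.0455
0.5 -0.045
0.52 -0.0416
0.54 -0.041
0.56 -0.0404
0.58 -0.0399
```

Call:
arm_command([
  {"offset": [-0.07,0,0],"yaw": 0,"hand": 80},
  {"offset": [-0.15,0,0],"yaw": 0,"hand": 80},
  {"offset": [-0.15,0,0],"yaw": 0,"hand": 80},
  {"offset": [0.5,0,0],"yaw": 0,"hand": 80},
  {"offset": [0.6,0,-1.2],"yaw": 0,"hand": 50},
  {"offset": [0.6,0,-2.4],"yaw": 0,"hand": 50},
  {"offset": [0.2,-0.5,-2.5],"yaw": -0.16,"hand": 50},
  {"offset": [-0.2,-1.0,-2.5],"yaw": -0.32,"hand": 50},
  {"offset": [-0.5,-1.5,-2.5],"yaw": -0.48,"hand": 50},
  {"offset": [-0.8,-2.0,-2.5],"yaw": -0.64,"hand": 50},
  {"offset": [-1.1,-2.4,-2.5],"yaw": -0.8,"hand": 50},
  {"offset": [-1.4,-2.8,-2.5],"yaw": -0.96,"hand": 50},
  {"offset": [-1.485,-2.965,-2.5],"yaw": -1.12,"hand": 50},
  {"offset": [-1.485,-2.965,-2.5],"yaw": -1.28,"hand": 50},
  {"offset": [-1.485,-2.965,-2.5],"yaw": -1.44,"hand": 50},
  {"offset": [-1.485,-2.965,-2.5],"yaw": -1.571,"hand": 50},
  {"offset": [-1.485,-2.965,-1.4],"yaw": -1.571,"hand": 50},
  {"offset": [-1.485,-2.965,-0.3],"yaw": -1.571,"hand": 50},
  {"offset": [-1.485,-2.965,-0.3],"yaw": -1.571,"hand": 50},
  {"offset": [-1.485,-2.965,-0.3],"yaw": -1.571,"hand": 50},
])

```text
time_s: 6.75
eef_pos: [0.431, -0.009, 0.044]
tcp_rot: [[-0.999, -0.035, 0.001], [-0.035, 0.999, -0.001], [-0.001, -0.001, -1.0]]
contact_force: [-0.6, -0.4, 0.6]
opening: 0.0504
finger_force: 0.0
```

Run:
```python
from h import *
im,d,T=look("t2")
m=(T[...,2]>.042)&(T[...,2]<.062)&(T[...,0]>.44)&(T[...,0]<.66)&(T[...,1]<.08)&(T[...,1]>-.09)
P=T[m]
print(m.sum(),np.percentile(P,[1,99],axis=0).round(3))
for lo in(.48,.5,.52,.54,.56,.58): 
    q=P[(P[:,0]>lo)&(P[:,0]<lo+.02)];print(lo,np.percentile(q[:,1],[2,98]).round(4))
s=robot.observe();print(s["eef_pos"],s["tcp_rot"].round(3),s["opening"],s["contact_force"])
```

```text
1362 [[ 0.466 -0.05   0.042]
 [ 0.59   0.034  0.057]]
0.48 [-0.0508  0.0299]
0.5 [-0.0494  0.0333]
0.52 [-0.0496  0.0339]
0.54 [-0.0483  0.0319]
0.56 [-0.0458  0.0344]
0.58 [-0.0455  0.0353]
[ 0.43150643 -0.0091237   0.04445921] [[-0.999 -0.035  0.003]
 [-0.035  0.999 -0.001]
 [-0.003 -0.001 -1.   ]] 0.050323646938857255 [-0.47117513 -0.02139288  0.3155189 ]
```

View pics/t2.png

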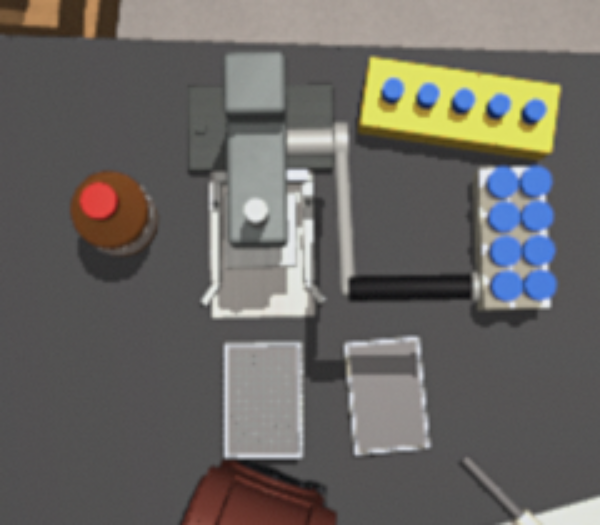

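Plate centred at (0.528, −0.0075), within 2 mm of the lane axis (crop cols 225–303, rows 342–458). Push in.

Call:
arm_command([
  {"offset": [-0.3,0,0],"yaw": 0,"hand": 50},
  {"offset": [-0.6,0,0],"yaw": 0,"hand": 50},
  {"offset": [-0.9,0,0],"yaw": 0,"hand": 50},
  {"offset": [-1.2,0,0],"yaw": 0,"hand": 50},
  {"offset": [-1.5,0,0],"yaw": 0,"hand": 50},
  {"offset": [-1.8,0,0],"yaw": 0,"hand": 50},
  {"offset": [-2.1,0,0],"yaw": 0,"hand": 50},
  {"offset": [-2.4,0,0],"yaw": 0,"hand": 50},
  {"offset": [-2.7,0,0],"yaw": 0,"hand": 50},
  {"offset": [-3.0,0,0],"yaw": 0,"hand": 50},
  {"offset": [-3.3,0,0],"yaw": 0,"hand": 50},
  {"offset": [-3.6,0,0],"yaw": 0,"hand": 50},
  {"offset": [-3.9,0,0],"yaw": 0,"hand": 50},
  {"offset": [-4.2,0,0],"yaw": 0,"hand": 50},
  {"offset": [-4.45,0,0],"yaw": 0,"hand": 50},
  {"offset": [-4.7,0,0],"yaw": 0,"hand": 50},
  {"offset": [-4.85,0,0],"yaw": 0,"hand": 50},
  {"offset": [-4.9,0,0],"yaw": 0,"hand": 50},
  {"offset": [-4.9,0,0],"yaw": 0,"hand": 50},
])

```text
time_s: 9.18
eef_pos: [0.6264, -0.0017, 0.0423]
tcp_rot: [[-0.999, -0.035, 0.001], [-0.035, 0.999, 0.0], [-0.001, 0.0, -1.0]]
contact_force: [0.6, -0.1, -1.1]
opening: 0.05
finger_force: 0.0
```

Slow steps of about 2 mm, then check force.

Call:
arm_command([
  {"offset": [-0.05,0,0],"yaw": 0,"hand": 50},
  {"offset": [-0.1,0,0],"yaw": 0,"hand": 50},
  {"offset": [-0.15,0,0],"yaw": 0,"hand": 50},
  {"offset": [-0.2,0,0],"yaw": 0,"hand": 50},
  {"offset": [-0.25,0,0],"yaw": 0,"hand": 50},
  {"offset": [-0.25,0,0],"yaw": 0,"hand": 50},
])

```text
time_s: 9.93
eef_pos: [0.6365, -0.0014, 0.0423]
tcp_rot: [[-0.999, -0.035, 0.001], [-0.035, 0.999, 0.0], [-0.001, 0.0, -1.0]]
contact_force: [-0.5, 0.0, -0.5]
opening: 0.0498
finger_force: 0.2
```

Call:
arm_command([
  {"offset": [-0.02,0,0],"yaw": 0,"hand": 50},
  {"offset": [-0.05,0,0],"yaw": 0,"hand": 50},
  {"offset": [-0.05,0,0],"yaw": 0,"hand": 50},
])

```text
time_s: 10.3
eef_pos: [0.6382, -0.0013, 0.0423]
tcp_rot: [[-0.999, -0.035, 0.0], [-0.035, 0.999, 0.0], [-0.0, 0.0, -1.0]]
contact_force: [-1.0, -0.1, -0.2]
opening: 0.0502
finger_force: 0.7
```

Call:
arm_command([
  {"offset": [-0.03,0,0],"yaw": 0,"hand": 50},
  {"offset": [-0.05,0,0],"yaw": 0,"hand": 50},
  {"offset": [-0.05,0,0],"yaw": 0,"hand": 50},
])

```text
time_s: 10.68
eef_pos: [0.6403, -0.0013, 0.0423]
tcp_rot: [[-0.999, -0.035, 0.0], [-0.035, 0.999, 0.0], [-0.0, 0.0, -1.0]]
contact_force: [-1.0, 0.1, 0.9]
opening: 0.05
finger_force: 0.7
```

Call:
arm_command([
  {"offset": [-0.03,0,0],"yaw": 0,"hand": 50},
  {"offset": [-0.05,0,0],"yaw": 0,"hand": 50},
  {"offset": [-0.05,0,0],"yaw": 0,"hand": 50},
])

```text
time_s: 11.05
eef_pos: [0.6407, -0.0012, 0.0423]
tcp_rot: [[-0.999, -0.035, -0.003], [-0.035, 0.999, -0.0], [0.003, -0.0, -1.0]]
contact_force: [-11.1, -0.7, 6.4]
opening: 0.0498
finger_force: 5.2
```

Firm contact (≈11 N on the fingertips): plate is against the stop. Retreat and go above the grip.

Call:
arm_command([
  {"offset": [0.3,0,0],"yaw": 0,"hand": 50},
  {"offset": [1.3,0,0],"yaw": 0,"hand": 60},
  {"offset": [2.5,0,-0.5],"yaw": 0,"hand": 60},
  {"offset": [2.5,0,-2.0],"yaw": 0,"hand": 60},
  {"offset": [2.5,0,-3.5],"yaw": 0,"hand": 60},
  {"offset": [2.5,0,-5.0],"yaw": 0,"hand": 60},
  {"offset": [2.5,0,-6.5],"yaw": 0.16,"hand": 60},
  {"offset": [2.5,0,-7.45],"yaw": 0.32,"hand": 60},
  {"offset": [2.2,-0.8,-7.45],"yaw": 0.48,"hand": 60},
  {"offset": [1.9,-1.5,-7.45],"yaw": 0.64,"hand": 60},
  {"offset": [1.6,-2.2,-7.45],"yaw": 0.8,"hand": 60},
  {"offset": [1.3,-2.8,-7.45],"yaw": 0.96,"hand": 60},
  {"offset": [1.0,-3.3,-7.45],"yaw": 1.12,"hand": 60},
  {"offset": [0.6,-3.6,-7.45],"yaw": 1.28,"hand": 60},
  {"offset": [0.3,-3.67,-7.45],"yaw": 1.44,"hand": 60},
  {"offset": [0.08,-3.67,-7.45],"yaw": 1.571,"hand": 60},
  {"offset": [0.08,-3.67,-7.45],"yaw": 1.571,"hand": 60},
  {"offset": [0.08,-3.67,-7.45],"yaw": 1.571,"hand": 60},
])

```text
time_s: 13.3
eef_pos: [0.644, -0.148, 0.3405]
tcp_rot: [[-0.038, 0.999, 0.0], [0.999, 0.038, -0.0], [-0.0, 0.0, -1.0]]
contact_force: [0.5, 0.7, 0.4]
opening: 0.0598
finger_force: 0.0
```

Run:
```python
from h import *
im,d,T=look("t3")
m=(T[...,2]>.04)&(T[...,2]<.062)&(T[...,0]>.6)&(T[...,0]<.69)&(T[...,1]<.06)&(T[...,1]>-.06)
P=T[m];print(m.sum(),np.percentile(P,[1,50,99],axis=0).round(3))
im,d=robot.camera("scene");cv2.imwrite("pics/s3.png",cv2.resize(im[70:350,150:450,::-1],None,fx=2,fy=2))
s=robot.observe();print(s["eef_pos"],s["joints"].round(2))
im,d=robot.camera("wrist");cv2.imwrite("pics/w3.png",im[:,:,::-1])
```

```text
288 [[ 0.648 -0.043  0.04 ]
 [ 0.662 -0.004  0.05 ]
 [ 0.676  0.039  0.057]]
[ 0.64386814 -0.14798077  0.34060711] [-0.42  0.35  0.55  1.76  0.    1.11]
```

View pics/s3.png

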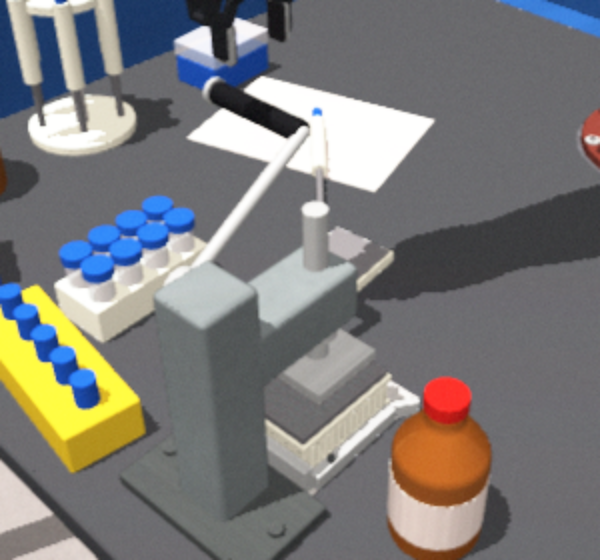

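View pics/w3.png

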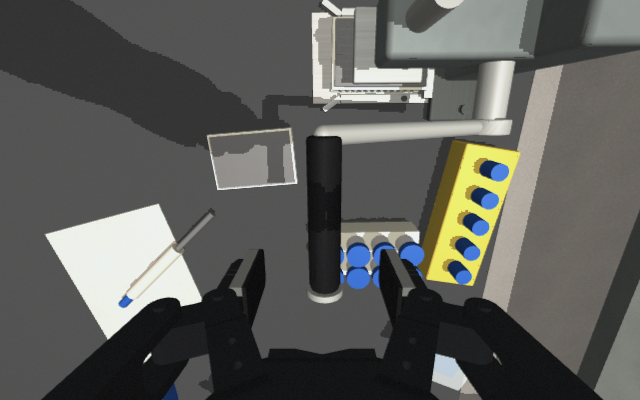

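The plate sits seated between the rails; the grip bar is centred between the open fingers (wrist view col 324). Descend and grip.

Call:
arm_command([
  {"offset": [0,-0.03,0.6],"yaw": 0,"hand": 60},
  {"offset": [0,-0.03,1.2],"yaw": 0,"hand": 60},
  {"offset": [0,-0.03,1.7],"yaw": 0,"hand": 60},
  {"offset": [0,-0.03,1.88],"yaw": 0,"hand": 60},
  {"offset": [0,-0.03,1.88],"yaw": 0,"hand": 60},
  {"offset": [0,-0.03,1.88],"yaw": 0,"hand": 40},
  {"offset": [0,-0.03,1.88],"yaw": 0,"hand": 30},
  {"offset": [0,-0.03,1.88],"yaw": 0,"hand": 22},
  {"offset": [0,-0.03,1.88],"yaw": 0,"hand": 15},
  {"offset": [0,-0.03,1.88],"yaw": 0,"hand": 15},
  {"offset": [0,-0.03,1.88],"yaw": 0,"hand": 15},
])

```text
time_s: 14.82
eef_pos: [0.6445, -0.1482, 0.2651]
tcp_rot: [[-0.036, 0.999, 0.004], [0.999, 0.036, -0.0], [-0.0, 0.004, -1.0]]
contact_force: [10.7, -0.4, -4.2]
opening: 0.0221
finger_force: 58.8
```

Call:
arm_command([
  {"offset": [0,0.04,0],"yaw": 0,"hand": 15},
  {"offset": [0,-0.07,0.207],"yaw": 0,"hand": 15},
  {"offset": [0,-0.17,0.42],"yaw": 0,"hand": 15},
  {"offset": [0,-0.26,0.637],"yaw": 0,"hand": 15},
  {"offset": [0,-0.34,0.859],"yaw": 0,"hand": 15},
  {"offset": [0,-0.41,1.085],"yaw": 0,"hand": 15},
  {"offset": [0,-0.46,1.314],"yaw": 0,"hand": 15},
])

```text
time_s: 15.7
eef_pos: [0.6261, -0.149, 0.214]
tcp_rot: [[-0.035, 0.999, 0.006], [0.999, 0.035, -0.001], [-0.001, 0.006, -1.0]]
contact_force: [6.7, 0.3, 8.0]
opening: 0.0224
finger_force: 65.0
```

Call:
arm_command([
  {"offset": [0,0.0,0.232],"yaw": 0,"hand": 15},
  {"offset": [0,-0.03,0.466],"yaw": 0,"hand": 15},
  {"offset": [0,-0.05,0.701],"yaw": 0,"hand": 15},
  {"offset": [0,-0.06,0.936],"yaw": 0,"hand": 15},
  {"offset": [0,-0.05,1.171],"yaw": 0,"hand": 15},
  {"offset": [0,-0.03,1.406],"yaw": 0,"hand": 15},
  {"offset": [0,0.0,1.64],"yaw": 0,"hand": 15},
  {"offset": [0,0.04,1.872],"yaw": 0,"hand": 15},
  {"offset": [0,0.1,2.1],"yaw": 0,"hand": 15},
  {"offset": [0,0.16,2.32],"yaw": 0,"hand": 15},
  {"offset": [0,0.2,2.45],"yaw": 0,"hand": 15},
])

```text
time_s: 17.08
eef_pos: [0.6297, -0.1488, 0.1142]
tcp_rot: [[-0.034, 0.999, -0.006], [0.999, 0.034, -0.001], [-0.0, -0.006, -1.0]]
contact_force: [-17.5, -0.8, 12.2]
opening: 0.0221
finger_force: 76.4
```

Call:
arm_command([
  {"offset": [0,-0.06,0.05],"yaw": 0,"hand": 15},
  {"offset": [0,-0.02,0.15],"yaw": 0,"hand": 15},
  {"offset": [0,0.02,0.25],"yaw": 0,"hand": 15},
  {"offset": [0,0.06,0.35],"yaw": 0,"hand": 15},
  {"offset": [0,0.1,0.45],"yaw": 0,"hand": 15},
  {"offset": [0,0.12,0.5],"yaw": 0,"hand": 15},
  {"offset": [0,0.12,0.5],"yaw": 0,"hand": 15},
])

```text
time_s: 17.95
eef_pos: [0.6361, -0.1485, 0.0955]
tcp_rot: [[-0.035, 0.999, -0.002], [0.999, 0.035, -0.001], [-0.001, -0.002, -1.0]]
contact_force: [-9.9, -0.5, 11.3]
opening: 0.022
finger_force: 78.2
```

Call:
arm_command([
  {"offset": [0,0.0,0.04],"yaw": 0,"hand": 15},
  {"offset": [0,0.01,0.08],"yaw": 0,"hand": 15},
  {"offset": [0,0.01,0.08],"yaw": 0,"hand": 15},
])

```text
time_s: 18.32
eef_pos: [0.6372, -0.1485, 0.0932]
tcp_rot: [[-0.035, 0.999, 0.0], [0.999, 0.035, -0.001], [-0.001, 0.0, -1.0]]
contact_force: [-10.1, 1.2, 14.7]
opening: 0.0222
finger_force: 78.5
```

Call:
arm_command([
  {"offset": [0,0.01,0.05],"yaw": 0,"hand": 15},
  {"offset": [0,0.01,0.08],"yaw": 0,"hand": 15},
  {"offset": [0,0.01,0.08],"yaw": 0,"hand": 15},
])

```text
time_s: 18.7
eef_pos: [0.6383, -0.1485, 0.09]
tcp_rot: [[-0.035, 0.999, 0.002], [0.999, 0.035, -0.001], [-0.001, 0.002, -1.0]]
contact_force: [-2.8, 0.4, 12.7]
opening: 0.0223
finger_force: 79.4
```

Run:
```python
from h import *
s=robot.observe();print(s["eef_pos"],s["contact_force"],s["finger_force"])
im,d=robot.camera("scene");cv2.imwrite("pics/s4.png",cv2.resize(im[70:350,150:450,::-1],None,fx=2,fy=2))
```

```text
[ 0.63825686 -0.14847828  0.08995169] [-2.82306273  0.43363239 12.70302349] 79.41887140274048
```

View pics/s4.png

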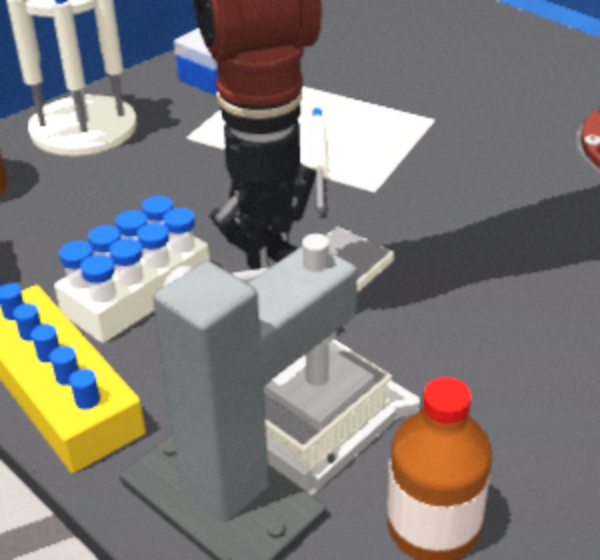

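The press plate has come down onto the mat. Measuring its height (flush ⇒ top ≈ 58.5 mm).

```bash
cat > pp.py <<'E'
from h import *
for n in("top","scene"):
    im,d=robot.camera(n);W=cloud(n,d)
    # visible front strip / side strip of press plate, head shadow-free parts
    for lab,m in(("front",(W[...,0]>.676)&(W[...,0]<.684)&(abs(W[...,1])<.03)),("left",(W[...,0]>.69)&(W[...,0]<.74)&(W[...,1]>.033)&(W[...,1]<.037)),("mat",(W[...,0]>.656)&(W[...,0]<.668)&(abs(W[...,1])<.03))):
        P=W[m&(W[...,2]>.03)&(W[...,2]<.12)]
        print(n,lab,len(P),np.percentile(P[:,2],[10,50,90]).round(4) if len(P) else "")
s=robot.observe();print(s["time_s"],s["eef_pos"],s["contact_force"],s["finger_force"])
E
python3 pp.py
```

```text
top front 60 [0.0545 0.0585 0.0608]
top left 8 [0.0569 0.0578 0.0593]
top mat 86 [0.0417 0.0452 0.0478]
scene front 67 [0.0583 0.0594 0.061 ]
scene left 41 [0.0584 0.0596 0.061 ]
scene mat 91 [0.0446 0.0459 0.0472]
18.85 [ 0.63824507 -0.14849315  0.08995043] [-2.92693857  1.43737738 12.15329751] 79.41920042037964
```

Call:
arm_command([
  {"offset": [0,0.0,0.05],"yaw": 0,"hand": 15},
  {"offset": [0,0.01,0.1],"yaw": 0,"hand": 15},
  {"offset": [0,0.01,0.1],"yaw": 0,"hand": 15},
])

```text
time_s: 19.23
eef_pos: [0.6397, -0.1484, 0.0869]
tcp_rot: [[-0.035, 0.999, 0.004], [0.999, 0.035, -0.001], [-0.001, 0.004, -1.0]]
contact_force: [-1.6, 2.8, 15.1]
opening: 0.0225
finger_force: 79.5
```

```bash
python3 pp.py
```

```text
top front 61 [0.0543 0.0582 0.0617]
top left 8 [0.0537 0.0591 0.0603]
top mat 86 [0.0418 0.0447 0.0484]
scene front 64 [0.0576 0.0592 0.0603]
scene left 40 [0.0579 0.059  0.0606]
scene mat 89 [0.0433 0.0453 0.0469]
19.325 [ 0.63970225 -0.14843017  0.08693181] [-1.76473826  1.64877282 14.67634113] 79.55112934112549
```

Call:
arm_command([
  {"offset": [0,0.0,0.05],"yaw": 0,"hand": 15},
  {"offset": [0,0.01,0.1],"yaw": 0,"hand": 15},
  {"offset": [0,0.01,0.1],"yaw": 0,"hand": 15},
])

```text
time_s: 19.7
eef_pos: [0.641, -0.1484, 0.0843]
tcp_rot: [[-0.036, 0.999, 0.006], [0.999, 0.036, -0.001], [-0.001, 0.006, -1.0]]
contact_force: [-1.7, 4.3, 21.1]
opening: 0.0219
finger_force: 80.1
```

```bash
python3 pp.py
```

```text
top front 60 [0.0548 0.0578 0.0601]
top left 8 [0.0539 0.0583 0.0602]
top mat 85 [0.0409 0.0448 0.0476]
scene front 65 [0.0571 0.0584 0.0596]
scene left 42 [0.0573 0.0584 0.0603]
scene mat 93 [0.043  0.0446 0.0461]
19.8 [ 0.64100612 -0.14838006  0.08431873] [-1.96592401  4.66897897 21.47475428] 80.14173030853271
```

Call:
arm_command([
  {"offset": [0,0.0,0.05],"yaw": 0,"hand": 15},
  {"offset": [0,0.01,0.1],"yaw": 0,"hand": 15},
  {"offset": [0,0.01,0.1],"yaw": 0,"hand": 15},
])

```text
time_s: 20.18
eef_pos: [0.6418, -0.1484, 0.082]
tcp_rot: [[-0.036, 0.999, 0.007], [0.999, 0.036, -0.002], [-0.002, 0.007, -1.0]]
contact_force: [-2.6, 6.7, 33.3]
opening: 0.0219
finger_force: 82.3
```

```bash
python3 pp.py
```

```text
top front 59 [0.0542 0.0574 0.0598]
top left 8 [0.052  0.0585 0.0593]
top mat 83 [0.0416 0.0437 0.0466]
scene front 63 [0.0565 0.058  0.0595]
scene left 43 [0.0572 0.0582 0.0597]
scene mat 92 [0.0429 0.0442 0.0459]
20.275 [ 0.64175684 -0.14838126  0.08203487] [-4.43069649  6.4800159  33.17453345] 82.27352142333984
```

Call:
arm_command([
  {"offset": [0,0.0,0.05],"yaw": 0,"hand": 15},
  {"offset": [0,0.0,0.08],"yaw": 0,"hand": 15},
  {"offset": [0,0.0,0.08],"yaw": 0,"hand": 15},
  {"offset": [0,0.0,0.08],"yaw": 0,"hand": 15},
])

```text
time_s: 20.78
eef_pos: [0.6421, -0.1484, 0.0813]
tcp_rot: [[-0.036, 0.999, 0.009], [0.999, 0.036, -0.003], [-0.003, 0.008, -1.0]]
contact_force: [-12.0, 9.5, 49.2]
opening: 0.0222
finger_force: 83.9
```

```bash
python3 pp.py
```

```text
top front 60 [0.0548 0.0579 0.0609]
top left 8 [0.0523 0.0579 0.0591]
top mat 85 [0.0405 0.0436 0.0467]
scene front 61 [0.0568 0.0578 0.0595]
scene left 39 [0.0563 0.0577 0.0597]
scene mat 91 [0.0427 0.0442 0.0454]
20.875 [ 0.64208723 -0.14841223  0.08136561] [-11.64855681   9.96250794  49.8241699 ] 83.88972401618958
```

Hard stop reached (≈50 N, no more travel, mat at 44 mm). Hold over a second.

Call:
arm_command([
  {"offset": [0,0,0],"yaw": 0,"hand": 15},
  {"offset": [0,0,0],"yaw": 0,"hand": 15},
  {"offset": [0,0,0],"yaw": 0,"hand": 15},
  {"offset": [0,0,0],"yaw": 0,"hand": 15},
  {"offset": [0,0,0],"yaw": 0,"hand": 15},
  {"offset": [0,0,0],"yaw": 0,"hand": 15},
  {"offset": [0,0,0],"yaw": 0,"hand": 15},
  {"offset": [0,0,0],"yaw": 0,"hand": 15},
  {"offset": [0,0,0],"yaw": 0,"hand": 15},
  {"offset": [0,0,0],"yaw": 0,"hand": 15},
])

```text
time_s: 22.12
eef_pos: [0.6421, -0.1484, 0.0814]
tcp_rot: [[-0.036, 0.999, 0.009], [0.999, 0.036, -0.003], [-0.003, 0.008, -1.0]]
contact_force: [-12.3, 9.8, 49.2]
opening: 0.0219
finger_force: 83.9
```

Call:
arm_command([
  {"offset": [0,-0.02,-0.04],"yaw": 0,"hand": 15},
  {"offset": [0,-0.03,-0.1],"yaw": 0,"hand": 15},
  {"offset": [0,-0.08,-0.206],"yaw": 0,"hand": 15},
  {"offset": [0,-0.13,-0.313],"yaw": 0,"hand": 15},
  {"offset": [0,-0.178,-0.421],"yaw": 0,"hand": 15},
  {"offset": [0,-0.22,-0.53],"yaw": 0,"hand": 15},
  {"offset": [0,-0.262,-0.641],"yaw": 0,"hand": 15},
  {"offset": [0,-0.3,-0.752],"yaw": 0,"hand": 15},
  {"offset": [0,-0.335,-0.865],"yaw": 0,"hand": 15},
  {"offset": [0,-0.368,-0.978],"yaw": 0,"hand": 15},
])

```text
time_s: 23.38
eef_pos: [0.6279, -0.1489, 0.1149]
tcp_rot: [[-0.036, 0.999, 0.009], [0.999, 0.036, -0.001], [-0.002, 0.009, -1.0]]
contact_force: [16.9, 1.5, 6.3]
opening: 0.0223
finger_force: 84.1
```

Call:
arm_command([
  {"offset": [0,0.02,-0.115],"yaw": 0,"hand": 15},
  {"offset": [0,0.01,-0.229],"yaw": 0,"hand": 15},
  {"offset": [0,-0.02,-0.345],"yaw": 0,"hand": 15},
  {"offset": [0,-0.04,-0.461],"yaw": 0,"hand": 15},
  {"offset": [0,-0.055,-0.578],"yaw": 0,"hand": 15},
  {"offset": [0,-0.07,-0.695],"yaw": 0,"hand": 15},
  {"offset": [0,-0.08,-0.812],"yaw": 0,"hand": 15},
  {"offset": [0,-0.087,-0.93],"yaw": 0,"hand": 15},
  {"offset": [0,-0.09,-1.047],"yaw": 0,"hand": 15},
  {"offset": [0,-0.09,-1.165],"yaw": 0,"hand": 15},
  {"offset": [0,-0.09,-1.283],"yaw": 0,"hand": 15},
  {"offset": [0,-0.087,-1.4],"yaw": 0,"hand": 15},
  {"offset": [0,-0.08,-1.518],"yaw": 0,"hand": 15},
  {"offset": [0,-0.07,-1.635],"yaw": 0,"hand": 15},
  {"offset": [0,-0.055,-1.752],"yaw": 0,"hand": 15},
  {"offset": [0,-0.04,-1.869],"yaw": 0,"hand": 15},
  {"offset": [0,-0.02,-1.985],"yaw": 0,"hand": 15},
  {"offset": [0,0.01,-2.101],"yaw": 0,"hand": 15},
  {"offset": [0,0.03,-2.215],"yaw": 0,"hand": 15},
  {"offset": [0,0.06,-2.33],"yaw": 0,"hand": 15},
])

```text
time_s: 25.88
eef_pos: [0.628, -0.1488, 0.205]
tcp_rot: [[-0.035, 0.999, 0.003], [0.999, 0.035, -0.0], [-0.0, 0.003, -1.0]]
contact_force: [12.3, -0.8, -3.6]
opening: 0.0222
finger_force: 58.8
```

Call:
arm_command([
  {"offset": [0,0.07,-0.113],"yaw": 0,"hand": 15},
  {"offset": [0,0.12,-0.226],"yaw": 0,"hand": 15},
  {"offset": [0,0.16,-0.337],"yaw": 0,"hand": 15},
  {"offset": [0,0.2,-0.448],"yaw": 0,"hand": 15},
  {"offset": [0,0.24,-0.557],"yaw": 0,"hand": 15},
  {"offset": [0,0.29,-0.665],"yaw": 0,"hand": 15},
  {"offset": [0,0.34,-0.773],"yaw": 0,"hand": 15},
  {"offset": [0,0.39,-0.878],"yaw": 0,"hand": 15},
  {"offset": [0,0.44,-0.98],"yaw": 0,"hand": 15},
  {"offset": [0,0.44,-0.98],"yaw": 0,"hand": 15},
])

```text
time_s: 27.12
eef_pos: [0.6456, -0.148, 0.2437]
tcp_rot: [[-0.035, 0.999, 0.001], [0.999, 0.035, 0.001], [0.001, 0.001, -1.0]]
contact_force: [7.5, -4.0, -7.7]
opening: 0.0203
finger_force: 59.0
```

```bash
python3 pp.py
python3 - <<'E'
from h import *
im,d=robot.camera("top");W=cloud("top",d)
m=(im.max(2)<60)&(W[...,2]>.15)&(W[...,2]<.3)&(W[...,0]>.59)&(W[...,0]<.68)&(W[...,1]<-.085)&(W[...,1]>-.215)
for a in np.arange(-.21,-.09,.01):
    P=W[m&(W[...,1]>a)&(W[...,1]<a+.01)]
    if len(P):print(round(a,2),len(P),P.max(0).round(3),np.median(P,0).round(3))
im,d=robot.camera("scene");cv2.imwrite("pics/s5.png",cv2.resize(im[70:350,150:450,::-1],None,fx=2,fy=2))
E
```

```text
top front 67 [0.0905 0.0931 0.096 ]
top left 7 [0.0907 0.0925 0.096 ]
top mat 86 [0.0407 0.0436 0.0466]
scene front 69 [0.0442 0.0932 0.0954]
scene left 89 [0.0436 0.0466 0.095 ]
scene mat 30 [0.0429 0.045  0.0471]
27.225 [ 0.64565961 -0.14803024  0.24373751] [ 8.63831251 -4.79953446 -7.93593389] 59.0515822917223
-0.12 1 [ 0.653 -0.112  0.265] [ 0.653 -0.112  0.265]
-0.11 27 [ 0.653 -0.1    0.279] [ 0.645 -0.104  0.274]
-0.1 51 [ 0.653 -0.09   0.279] [ 0.641 -0.095  0.273]
```

View pics/s5.png

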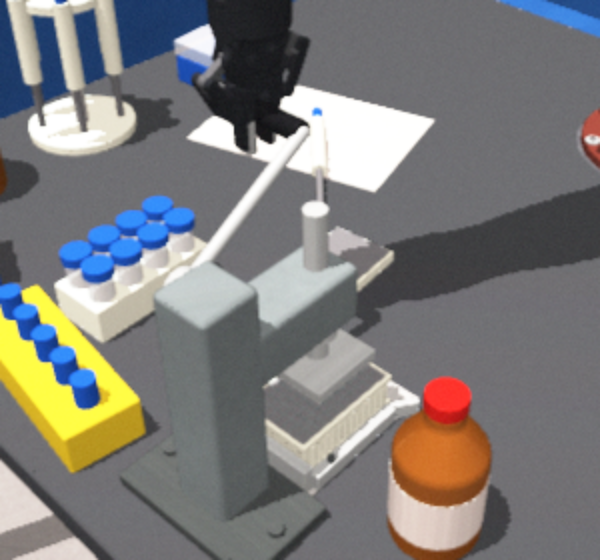

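Lever is back at rest (bar top 0.277 m, press plate top 0.093 m), mat flush at 44 mm. Release, lift, back off.

Call:
arm_command([
  {"offset": [0,0.03,0.05],"yaw": 0,"hand": 15},
  {"offset": [0,0.03,0.05],"yaw": 0,"hand": 24},
  {"offset": [0,0.03,0.05],"yaw": 0,"hand": 35},
  {"offset": [0,0.03,0.05],"yaw": 0,"hand": 50},
  {"offset": [0,0.03,0.05],"yaw": 0,"hand": 60},
  {"offset": [0,0.03,0.05],"yaw": 0,"hand": 60},
  {"offset": [0,0.03,0.05],"yaw": 0,"hand": 60},
  {"offset": [0,0,-0.6],"yaw": 0,"hand": 60},
  {"offset": [0,0,-1.4],"yaw": 0,"hand": 60},
  {"offset": [0,0,-2.4],"yaw": 0,"hand": 60},
  {"offset": [0,-0.8,-3.0],"yaw": 0,"hand": 60},
  {"offset": [0,-2.2,-3.0],"yaw": 0,"hand": 60},
  {"offset": [0,-3.5,-3.0],"yaw": 0,"hand": 60},
  {"offset": [0,-3.5,-3.0],"yaw": 0,"hand": 60},
  {"offset": [0,-3.5,-3.0],"yaw": 0,"hand": 60},
])

```text
time_s: 29.2
eef_pos: [0.505, -0.1531, 0.3649]
tcp_rot: [[-0.035, 0.999, 0.001], [0.999, 0.035, -0.0], [-0.001, 0.001, -1.0]]
contact_force: [0.7, -0.2, -0.0]
opening: 0.0598
finger_force: 0.0
```

```bash
python3 pp.py
python3 - <<'E'
from h import *
im,d,T=look("t9")
def box(n,u0,u1,v0,v1,a,b):
    P=T[v0:v1,u0:u1].reshape(-1,3);P=P[(P[:,2]>a)&(P[:,2]<b)]
    print(n,len(P),np.percentile(P,[1,50,99],axis=0).round(3).tolist())
box("low",335,375,222,275,.008,.03);box("bottle",225,270,150,200,.155,.2);box("rack",386,430,150,220,.03,.1);box("grip",342,392,195,215,.25,.29)
m=(T[...,2]>.04)&(T[...,2]<.062)&(T[...,0]>.6)&(T[...,0]<.69)&(abs(T[...,1])<.06);print("plate",np.percentile(T[m],[1,99],axis=0).round(3))
E
```

```text
top front 64 [0.0907 0.0925 0.0966]
top left 7 [0.0907 0.093  0.0952]
top mat 86 [0.0403 0.0436 0.0474]
scene front 67 [0.0438 0.0935 0.0952]
scene left 73 [0.0436 0.0471 0.0955]
scene mat 30 [0.0437 0.0445 0.0456]
29.3 [ 0.50551662 -0.15310192  0.36445799] [0.16923622 0.7770529  0.24082983] 0.0
low 1179 [[0.472, -0.184, 0.009], [0.542, -0.143, 0.016], [0.598, -0.103, 0.022]]
bottle 180 [[0.711, 0.146, 0.157], [0.729, 0.163, 0.169], [0.747, 0.182, 0.173]]
rack 1629 [[0.64, -0.321, 0.034], [0.717, -0.281, 0.084], [0.817, -0.246, 0.091]]
grip 515 [[0.63, -0.207, 0.263], [0.643, -0.15, 0.274], [0.655, -0.095, 0.28]]
plate [[ 0.648 -0.043  0.04 ]
 [ 0.679  0.039  0.05 ]]
```

View pics/t9.png

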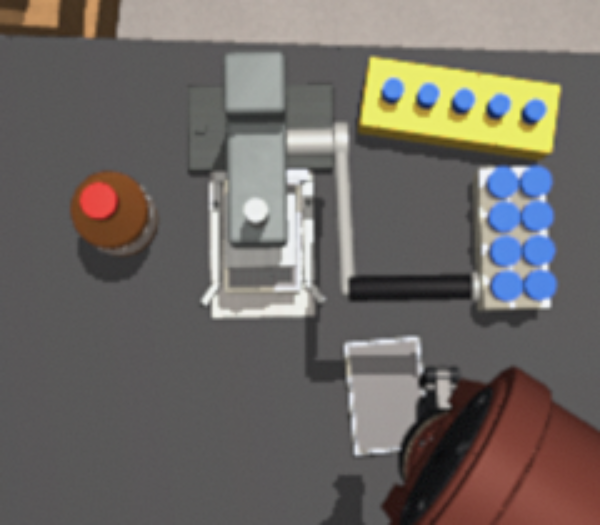

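The plate is seated in the press (crop rows about 245–290, rear edge still at x = 0.648). The lever is at rest (grip at (410,287)), and the bottle, rack and low plate haven't moved.

```bash
python3 -c "from station import robot;print(robot.hand_in())"
```

```text
the job is handed in; nothing more can be done
None
```

I handed the job in at about 29 s: the plate is seated against the back stop, the mat was pressed flush with the lever held fully down for over a second, and the lever was eased back to rest; the low plate, bottle and tube rack have not moved.

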